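# Close the sample junction boxes with their own lids

## Robot

A 6-joint arm with a two-finger parallel gripper is mounted at the origin on the work surface. World frame = base frame: x ahead of the robot, y to its left, z up, the work surface at z = 0. Lengths are in m, angles in rad, forces in N, time in s.
With the tool pointing down it reaches from about 0.225 to 0.875 m from the base axis. Payload 3.4 kg.
Tool frame: the origin (TCP) lies at the very end of the fingers, on their centre line; the grasp point (between the pads) lies 19 mm behind it; z points along the fingers, y is the direction in which the jaws open and shut (so a half turn about z gives the same grasp; the last joint's range is limited). The gripper opens to 85 mm and grips with 20 to 120 N. Pads are 22 mm wide; open, the fingers measure 114 mm over their backs; the gripper's body (76 mm by 85 mm) begins 54 mm behind the grasp point. The pads swing forward as they close: fully open they stand 13 mm farther back than shut.
Start: joints at [-1.236, 0.276, 1.505, -0, 1.361, -0.121], TCP at [0.253, -0.516, 0.231] pointing down, gripper open.
Joint ranges: [-2.89, 2.89], [-0.75, 2.08], [0.22, 2.7], [-1.18, 4.32], [0.11, 2.71], [-2.7, 2.7]. Speed limits (rad/s): [2.57, 2.57, 3.14, 3.14, 3.14, 3.14].

## Interface

Orientations are given as a unit quaternion [w, x, y, z].
In Python, from rig import manip, eyes gives the robot as it stands. The module is installed in compiled form; this text tells all that it offers.
- The arm moves only by the tool servo_tool, never from a script. Its argument "deltas" is one flat list of numbers, 6 for each row, row after row: the shift along the tool's x, y, z in cm, then the turn, a rotation vector about the tool's x, y, z in degrees. A call has 1 to 20 rows; each row shifts and turns the pose as measured when the row begins, along the tool's axes as they then stand; what a row does not reach is not made up. A row lasts 1/10 s, in which the tool goes at most 50 mm and 8.59 degrees, less where a joint would pass 70% of its speed; a pose out of reach is approached as far as the arm can. A call with a gripper value outside its range is refused whole. "jaw" is the finger opening in cm, from 0 to 8.54, set as the call begins (left out, the last holds). The fingers move at their own pace and stop on an object; "grip_force" is the grip in N (left out, the last holds). Time passes only in rows, so rows that do not move let the fingers close. It gives the time, the measured TCP pose, the force and the opening at its end, in the units of the state.
- manip.get_state(): the state, without advancing time (a new reading comes with each control period).
- eyes.get_image(name): name is "side" or "top" or "wrist"; returns (picture, depth): 384x512x3 uint8, red, green, blue; 384x512 float32, m along the optical axis (not along the pixel's ray), 0 where there is no reading.
- eyes.get_calibration(name): a dict with "camera_matrix" (3x3 intrinsics, pixels), "rvec" (rotation vector, rad) and "tvec" (3), from world to camera coordinates, as OpenCV has them. Camera axes: x right, y down, z forward; pixel columns grow to the right and rows downward; lengths in m; the calibration is good to about 2 mm. A picture is of the moment at which its call begins: read the wrist's pose just before it. get_calibration takes no time and is no camera call; for the wrist camera it gives the pose at the moment of the call.
- manip.sign_off(): hands the job in, once; it reports no verdict.
The state is a dict: "clock": time; "qpos": joint angles; "qd": joint speeds; "effort": joint torques, N m; "position": TCP position; "ee_rot": TCP orientation; "contact_force": force on the tool from outside, world axes, zero at the start; "moment": the same for the moment, N m; "width": finger opening in m.
Only numpy, scipy, OpenCV 4.12 (cv2) and the standard library are available. Lean on these libraries where they do the work, as an engineer would, in place of code of your own. Each camera call takes 0.05 s, during which the arm holds its last target.

## Task

Two junction boxes on the shop counter stand open, one round and one square. Find the lid that matches each, the round one of the right size and the square one, and put it on its box so that it sits level and fully down on the rim, then let go.

Things in the scene. Friction and masses are not known exactly. Their poses are not given: they have to be found in the camera images.
- round_box: Open round grey plastic junction box fixed on a plywood plate (120 x 120 x 6 mm) that cannot move. Box 72 mm outside, 64 mm inside diameter; flat rim 50 mm above the counter. Origin: on the box's axis at counter level; z up, x and y along the plate's sides.
- square_box: Open square grey plastic junction box fixed on a plywood plate (120 x 120 x 6 mm) that cannot move. Box 72 x 72 mm outside, 64 x 64 mm inside; flat rim 50 mm above the counter. Origin: at the box's centre at counter level; z up, x and y along the sides of box and plate.
- round_lid_bar (a point): Loose grey lid, right way up on the counter: disc 74 mm diameter, 5 thick; below it a plug 8 deep, tapering 56 to 50 mm, goes inside the box, the disc rests on the rim; on top a finger bar 44 long, 14 wide, 24 high. Point: bar's centre on the lid's axis, 12 above the disc's top, 25 above the plug's bottom; x along bar, z up. Any turn fits. (A like lid 98 mm wide fits neither box.)
- square_lid_bar (a point): Loose grey lid, right way up on the counter: 74 x 74 mm, 5 thick; below it a square plug 8 deep, stepped 52 to 46 mm, goes inside the box, the flange rests on the rim; on top a finger bar 44 long, 14 wide, 24 high, parallel to two sides. Point: bar's centre at mid-lid, 12 above the flange's top, 25 above the plug's bottom; x along bar, z up. Fits at any quarter turn, within 14 degrees.
Things that resemble listed ones, but are neither listed nor needed, are in the scene too. What is shaped like the part that bears round_lid_bar but black or blue is not meant.

How it is judged:
By the outcome, as a careful person would: the job done as asked, in the order asked, and still so for the second after the job is handed in, with the robot touching nothing.
It also fails if it takes over 51 s, if anything falls off the work surface, if the arm or the gripper's body presses on something with over 40 N, if the wrist force passes 120 N, or if a joint passes its speed limit or range.

## Working session

There is one attempt and no reset: what is moved stays moved. The work goes in short steps, Python scripts to look and compute and a tool call to move; the robot and the scene stay as the last step left them, time stands still between calls to the robot, and variables do not carry over. Pictures are saved under pics/ and viewed, and the job is handed in when it is done.

Besides the shell and the picture viewer there is one more tool, called after "Emit:" as name(argument=value, ...), one argument or row to a line, values as JSON. servo_tool: Moves the arm, as the interface text tells. Its arguments: {"type":"object","properties":{"deltas":{"type":"array","items":{"type":"number"}},"jaw":{"type":"number"},"grip_force":{"type":"number"}},"required":["deltas"]}

```bash
mkdir -p pics; cat > h.py <<'E'
import numpy as np, cv2
from rig import manip, eyes
def cap(n,tag):
    c=eyes.get_calibration(n); im,d=eyes.get_image(n)
    cv2.imwrite(f'pics/{tag}.png',im[:,:,::-1]); np.savez(f'pics/{tag}.npz',im=im,d=d,K=c['camera_matrix'],r=c['rvec'],t=c['tvec'])
    return im,d
def world(tag):
    z=np.load(f'pics/{tag}.npz'); d=z['d'];K=z['K'];R=cv2.Rodrigues(z['r'])[0];t=z['t'].reshape(3)
    v,u=np.mgrid[:d.shape[0],:d.shape[1]]
    P=np.stack([(u-K[0,2])/K[0,0]*d,(v-K[1,2])/K[1,1]*d,d],-1)
    W=(P-t)@R; W[d==0]=np.nan
    return z['im'],W
E
python3 - <<'E'
from h import *
cap('top','top0');cap('side','side0')
print(manip.get_state())
E
```

```text
{'clock': 0.1, 'qpos': array([-1.23598958e+00,  2.76531302e-01,  1.50601919e+00, -7.17570351e-06,
        1.36073435e+00, -1.21001324e-01]), 'qd': array([ 4.72893220e-05, -1.30923429e-03, -3.67594631e-03, -3.93865116e-04,
       -1.18427618e-03,  2.45751933e-03]), 'effort': array([ 3.88535761e-05, -4.17700732e+01, -2.46404654e+01, -3.71624283e-04,
        5.80159191e-03, -1.40493714e-05]), 'position': array([ 0.25293827, -0.51583389,  0.23052145]), 'ee_rot': array([-8.40893997e-04,  9.74141571e-01,  2.25936903e-01, -9.37663537e-05]), 'contact_force': array([ 0.21914616, -0.71176214, -0.37229261]), 'moment': array([ 0.03252822, -0.01894262, -0.02392392]), 'width': 0.08511740654132609}
```

View pics/top0.png

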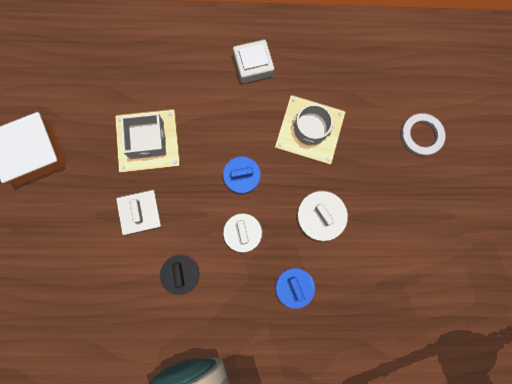

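View pics/side0.png

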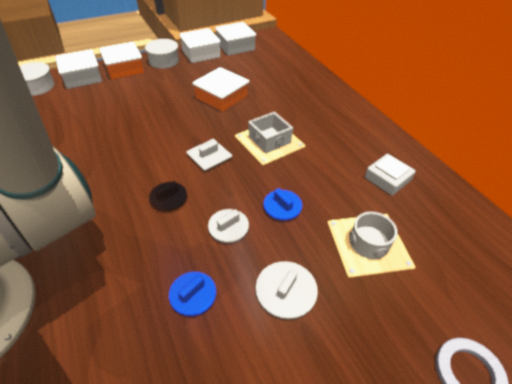

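The top view shows these candidates:
- **Round lids:** light grey at (242,233), a larger grey one at (323,216), blue at (242,175) and (296,289), black at (180,275). 
- **Square lid:** (138,212).
- **Boxes:** square at (148,138), round at (312,125).

The grey lid at (242,233) is the smaller of the two grey ones, so I'll measure sizes to confirm it.

```bash
python3 - <<'E'
from h import *
im,W=world('top0')
H=W[...,2]
def comp(seed,zlo,zhi,rad=45):
    m=((H>zlo)&(H<zhi)).astype(np.uint8)
    yy,xx=np.mgrid[:384,:512]; m[(xx-seed[0])**2+(yy-seed[1])**2>rad**2]=0
    n,l,s,c=cv2.connectedComponentsWithStats(m)
    k=1+np.argmax(s[1:,4]); return l==k
def rect(p):
    r=cv2.minAreaRect((p*1000).astype(np.float32)); return np.round(r[0],1),np.round(r[1],1),round(r[2],1)
for n,s,r in [('sq',(138,212),30),('rd',(242,233),26),('big',(323,216),30)]:
    m=comp(s,.006,.022,r); p=W[m][:,:2]; print(n,'flange z',np.median(H[m]),rect(p),'circ',cv2.minEnclosingCircle((p*1000).astype(np.float32)))
    m=comp(s,.028,.045,r); p=W[m][:,:2]; print(n,'bar z',np.median(H[m]),rect(p),m.sum(), 'px', np.argwhere(m).mean(0)[::-1])
for n,s in [('sqbox',(148,138)),('rdbox',(312,125))]:
    m=comp(s,.044,.056,45); p=W[m][:,:2]; print(n,'rim z',np.median(H[m]),rect(p),cv2.minEnclosingCircle((p*1000).astype(np.float32)),m.sum())
    m=(H>.003)&(H<.012); yy,xx=np.mgrid[:384,:512]; m&=((xx-s[0])**2+(yy-s[1])**2<42**2)&(im[...,2]<170)&(im[...,0]>170); print(' plate',np.median(H[m]),rect(W[m][:,:2]))
print('counter',np.median(H[300:340,50:120]))
for n,(x,y) in {'sq':(138,212),'a':(242,233)}.items(): print(n,W[y,x])
c=cv2.resize(im[180:270,100:360],None,fx=3,fy=3,interpolation=cv2.INTER_CUBIC);cv2.imwrite('pics/crop0.png',c[:,:,::-1])
E
```

```text
sq flange z 0.013571218660772624 (array([479.1, 186.2]), array([74.5, 74.1]), 13.2) circ ((479.29864501953125, 186.53659057617188), 51.255584716796875)
sq bar z 0.0368714567944481 (array([478.9, 185.8]), array([43.7, 14.3]), 13.7) 193 px [134.93782383 210.70984456]
rd flange z 0.013374540716873953 (array([440.7, -16.5]), array([71.5, 71.7]), 0.9) circ ((440.5733642578125, -15.683475494384766), 36.784996032714844)
rd bar z 0.036983993248457976 (array([440.4, -15.9]), array([43.6, 13.9]), 13.1) 172 px [242.21511628 231.80813953]
big flange z 0.013306517734628258 (array([ 475.2, -172.4]), array([95.3, 97.4]), 88.8) circ ((475.3917541503906, -172.9247283935547), 49.28113555908203)
big bar z 0.03674824655401103 (array([ 474.8, -172.6]), array([43.5, 14.8]), 33.1) 186 px [324.44623656 214.3172043 ]
sqbox rim z 0.05018083548745667 (array([626.4, 178.8]), array([72.8, 72.6]), 7.3) ((626.1845092773438, 178.94529724121094), 50.5814323425293) 434
 plate 0.006386663362541468 (array([626.9, 178.9]), array([121.3, 120. ]), 7.5)
rdbox rim z 0.04969936383563878 (array([ 654.7, -154.1]), array([70.6, 70.1]), 52.9) ((655.0240478515625, -154.84890747070312), 36.28395462036133) 296
 plate 0.006252194972138072 (array([ 655.1, -154.4]), array([119.9, 119.9]), 73.2)
counter nan
sq [0.4761615  0.17934876 0.03490854]
a [ 0.43772612 -0.01550017  0.03832625]
```

View pics/crop0.png

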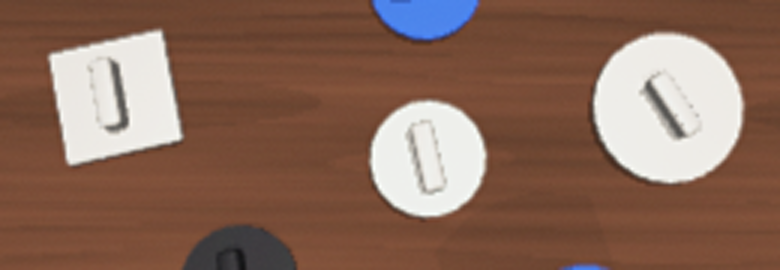

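Measured sizes settle it:
- **Round lid:** the one at (242,233) is about 74 mm across, grey, with its bar at 13.1°. The grey one at (323,216) is about 98 mm, so it is the decoy.
- **Square lid:** 74 mm, bar at about 13.4°.
- **Heights:** flange 13 mm, bar 37 mm and rim 50 mm all match the description.

I'll fetch the round lid first.

Emit:
servo_tool(
  deltas=[0, 0, 0, 0, 0, 6.5, 0, 0, 0, 0, 0, 6.5, 1.97, -2.96, 0.7, 0, 0, 0, 1.97, -2.96, 0.7, 0, 0, 0, 1.97, -2.96, 0.7, 0, 0, 0, 1.97, -2.96, 0.7, 0, 0, 0, 1.97, -2.96, 0.7, 0, 0, 0, 1.97, -2.96, 0.7, 0, 0, 0, 1.97, -2.96, 0.7, 0, 0, 0, 1.97, -2.96, 0.7, 0, 0, 0, 1.97, -2.96, 0.7, 0, 0, 0, 1.97, -2.96, 0.7, 0, 0, 0, 1.97, -2.96, 0.7, 0, 0, 0, 1.97, -2.96, 0.7, 0, 0, 0, 1.97, -2.96, 0.7, 0, 0, 0, 1.97, -2.96, 0.7, 0, 0, 0, 1.97, -2.96, 0.7, 0, 0, 0, 0, 0, 0, 0, 0, 0],
  jaw=4.5,
)

```text
clock: 1.9
position: [0.4488, 0.0014, 0.1168]
ee_rot: [-0.004, 0.994, 0.106, -0.002]
contact_force: [-0.8, -0.5, 0.5]
width: 0.045
```

```bash
cat >> h.py <<'E'
from scipy.spatial.transform import Rotation as Ro
def to(x,y,z,yaw):
    s=manip.get_state(); q=s['ee_rot']; R=Ro.from_quat([q[1],q[2],q[3],q[0]]).as_matrix()
    a=np.radians(yaw); T=np.array([[np.cos(a),np.sin(a),0],[np.sin(a),-np.cos(a),0],[0,0,-1]]).T
    T=np.array([[np.cos(a),np.sin(a),0],[np.sin(a),-np.cos(a),0],[0,0,-1]])
    d=(np.array([x,y,z])-s['position'])*100
    print('t',round(s['clock'],2),'pos',s['position'].round(4),'yaw',np.degrees(np.arctan2(R[1,0],R[0,0])).round(2),'F',s['contact_force'].round(1),'w',s['width'].round(4))
    print('shift now-axes cm',(R.T@d).round(2),'goal-axes',(T.T@d).round(2),'rot deg',np.degrees(Ro.from_matrix(R.T@T).as_rotvec()).round(2))
E
python3 -c "
from h import *
to(.4404,-.016,.10,13.1)"
```

```text
Traceback (most recent call last):
  File "h.py", line 19, in to
    print('t',round(s['clock'],2),'pos',s['position'].round(4),'yaw',np.degrees(np.arctan2(R[1,0],R[0,0])).round(2),'F',s['contact_force'].round(1),'w',s['width'].round(4))
                                                                                                                                                        ^^^^^^^^^^^^^^^^
AttributeError: 'float' object has no attribute 'round'
```

```bash
sed -i "s/s\['width'\].round(4)/round(s['width'],4)/; s/round(s\['clock'\],2)/round(float(s['clock']),2)/" h.py
python3 -c "
from h import *
to(.4404,-.016,.10,13.1)"
```

```text
t 1.9 pos [0.4488 0.0014 0.1168] yaw 12.21 F [-0.8 -0.5  0.5] w 0.045
shift now-axes cm [-1.18  1.54  1.67] goal-axes [-1.21  1.5   1.68] rot deg [-0.46  0.22 -0.89]
```

Emit:
servo_tool(
  deltas=[-0.6, 0.75, 0.9, -0.23, 0.11, -0.45, -0.6, 0.75, 0.8, -0.23, 0.11, -0.45, 0, 0, 0, 0, 0, 0],
)

```text
clock: 2.2
position: [0.4393, -0.0158, 0.0984]
ee_rot: [0.0, 0.993, 0.117, -0.001]
contact_force: [-0.5, 0.0, -0.1]
width: 0.0451
```

```bash

python3 -c "
from h import *
to(.4404,-.016,.016,13.1)
cap('wrist','w1')"
```

```text
t 2.2 pos [ 0.4393 -0.0158  0.0984] yaw 13.4 F [-0.5  0.  -0.1] w 0.0451
shift now-axes cm [0.12 0.04 8.24] goal-axes [0.1  0.05 8.24] rot deg [0.02 0.11 0.3 ]
```

View pics/w1.png

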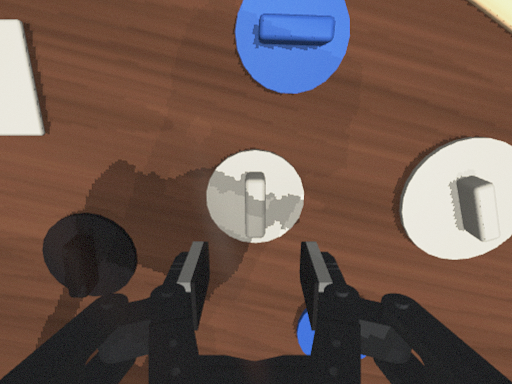

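The wrist view shows the grey bar at (256,205), centred between the finger tips at columns 205 and 305. The arm is aligned, so I'm going down.

Emit:
servo_tool(
  deltas=[0.1, 0.05, 2, 0, 0, 0, 0, 0, 2, 0, 0, 0, 0, 0, 2, 0, 0, 0, 0, 0, 1.2, 0, 0, 0, 0, 0, 0.6, 0, 0, 0, 0, 0, 0.3, 0, 0, 0, 0, 0, 0, 0, 0, 0],
)

```text
clock: 2.95
position: [0.4453, -0.0205, 0.0187]
ee_rot: [0.001, 0.994, 0.112, 0.004]
contact_force: [-0.5, -0.3, -0.3]
width: 0.045
```

```bash

python3 -c "
from h import *
to(.4404,-.016,.016,13.1)"
```

```text
t 2.95 pos [ 0.4453 -0.0205  0.0187] yaw 12.81 F [-0.5 -0.3 -0.3] w 0.045
shift now-axes cm [-0.38 -0.55  0.26] goal-axes [-0.38 -0.55  0.27] rot deg [ 0.23 -0.48 -0.29]
```

Emit:
servo_tool(
  deltas=[-0.38, -0.55, 0.13, 0.2, -0.5, -0.3, 0, 0, 0, 0, 0, 0],
)

```text
clock: 3.15
position: [0.4408, -0.016, 0.0182]
ee_rot: [0.0, 0.993, 0.114, 0.0]
contact_force: [0.2, -0.4, 0.7]
width: 0.045
```

```bash

python3 -c "
from h import *
to(.4404,-.016,.016,13.1)"
```

```text
t 3.15 pos [ 0.4408 -0.016   0.0182] yaw 13.08 F [ 0.2 -0.4  0.7] w 0.045
shift now-axes cm [-0.04 -0.01  0.22] goal-axes [-0.04 -0.01  0.22] rot deg [ 0.05 -0.04 -0.02]
```

Emit:
servo_tool(
  deltas=[0, 0, 0.2, 0, 0, 0, 0, 0, 0, 0, 0, 0],
)

```text
clock: 3.35
position: [0.4414, -0.0159, 0.0169]
ee_rot: [0.001, 0.993, 0.114, 0.001]
contact_force: [-0.1, -0.5, -0.6]
width: 0.0452
```

Emit:
servo_tool(
  deltas=[0, 0, 0, 0, 0, 0, 0, 0, 0, 0, 0, 0, 0, 0, 0, 0, 0, 0, 0, 0, 0, 0, 0, 0, 0, 0, 0, 0, 0, 0, 0, 0, 0, 0, 0, 0, 0, 0, 0, 0, 0, 0],
  jaw=0.5,
  grip_force=50,
)

```text
clock: 4.05
position: [0.442, -0.0159, 0.0174]
ee_rot: [0.001, 0.993, 0.114, 0.002]
contact_force: [0.2, 0.3, 1.0]
width: 0.0128
```

```bash

python3 -c "
from h import *
to(.4404,-.016,.016,13.1)
im,d=cap('wrist','w2')"
```

```text
t 4.05 pos [ 0.442  -0.0159  0.0174] yaw 13.13 F [0.2 0.3 1. ] w 0.0128
shift now-axes cm [-0.16 -0.02  0.14] goal-axes [-0.16 -0.02  0.14] rot deg [ 0.13 -0.22  0.03]
```

View pics/w2.png

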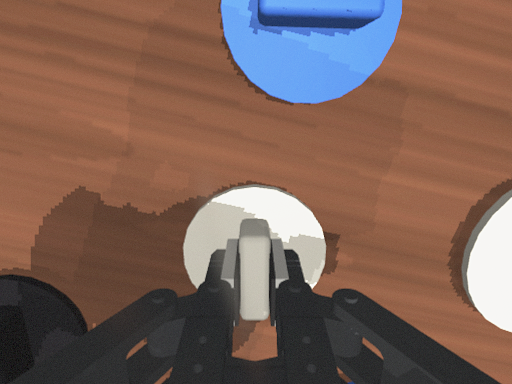

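The picture shows the bar at (255,270) held between both pads. The opening reads 12.8 mm, close to the 14 mm bar. Lifting.

Emit:
servo_tool(
  deltas=[0, 0, -1.5, 0, 0, 0, 0, 0, -2, 0, 0, 0, 0, 0, -2, 0, 0, 0, 0, 0, -2, 0, 0, 0, 0, 0, -2, 0, 0, 0, 0, 0, -1, 0, 0, 0, 0, 0, 0, 0, 0, 0],
)

```text
clock: 4.8
position: [0.4394, -0.0155, 0.1242]
ee_rot: [0.0, 0.993, 0.114, -0.001]
contact_force: [0.5, -0.1, -0.4]
width: 0.0131
```

```bash

python3 -c "
from h import *
to(.655,-.1545,.12,13.1)
im,d=cap('wrist','w3')"
```

```text
t 4.8 pos [ 0.4394 -0.0155  0.1242] yaw 13.12 F [ 0.5 -0.1 -0.4] w 0.0131
shift now-axes cm [17.84 18.43  0.39] goal-axes [17.85 18.43  0.42] rot deg [-0.01  0.1   0.02]
```

View pics/w3.png

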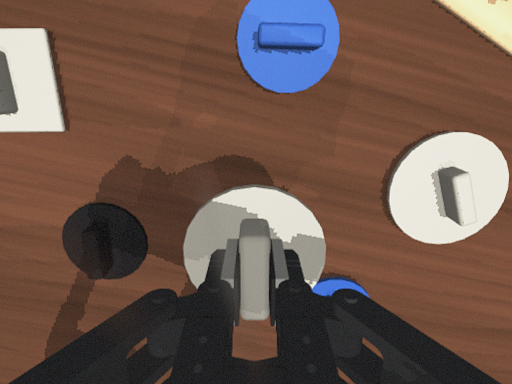

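The lid is held and has not shifted in the view. Carrying it to the round box.

Emit:
servo_tool(
  deltas=[1.5, 1.54, 0, 0, 0, 0, 1.5, 1.54, 0, 0, 0, 0, 1.5, 1.54, 0, 0, 0, 0, 1.5, 1.54, 0, 0, 0, 0, 1.5, 1.54, 0, 0, 0, 0, 1.5, 1.54, 0, 0, 0, 0, 1.5, 1.54, 0, 0, 0, 0, 1.5, 1.54, 0, 0, 0, 0, 1.5, 1.54, 0, 0, 0, 0, 1.5, 1.54, 0, 0, 0, 0, 1.5, 1.54, 0, 0, 0, 0, 1.5, 1.54, 0, 0, 0, 0, 0, 0, 0, 0, 0, 0],
)

```text
clock: 6.15
position: [0.6515, -0.1564, 0.095]
ee_rot: [-0.008, 0.993, 0.114, -0.019]
contact_force: [-1.3, -0.4, -0.4]
width: 0.013
```

```bash

python3 -c "
from h import *
to(.6565,-.1545,.09,13.1)"
```

```text
t 6.15 pos [ 0.6515 -0.1564  0.095 ] yaw 13.16 F [-1.3 -0.4 -0.4] w 0.013
shift now-axes cm [ 0.54 -0.07  0.48] goal-axes [ 0.53 -0.08  0.5 ] rot deg [-1.14  2.09  0.04]
```

Emit:
servo_tool(
  deltas=[0.53, -0.07, 0.2, -1.14, 2.1, 0, 0, 0, 0, 0, 0, 0],
)

```text
clock: 6.35
position: [0.6542, -0.1538, 0.0886]
ee_rot: [-0.002, 0.993, 0.114, -0.003]
contact_force: [-0.5, -0.3, -1.1]
width: 0.0128
```

```bash

python3 -c "
from h import *
to(.6565,-.1545,.072,13.1)"
```

```text
t 6.35 pos [ 0.6542 -0.1538  0.0886] yaw 13.1 F [-0.5 -0.3 -1.1] w 0.0128
shift now-axes cm [0.22 0.13 1.65] goal-axes [0.21 0.12 1.66] rot deg [-0.24  0.32  0.  ]
```

Emit:
servo_tool(
  deltas=[0.22, 0.13, 0.5, -0.24, 0.32, 0, 0, 0, 0.5, 0, 0, 0, 0, 0, 0, 0, 0, 0],
)

```text
clock: 6.65
position: [0.6541, -0.1534, 0.076]
ee_rot: [-0.001, 0.993, 0.114, -0.003]
contact_force: [-0.5, 0.4, -1.5]
width: 0.013
```

```bash

python3 -c "
from h import *
to(.6565,-.1545,.06,13.1)
cap('side','s3');cap('wrist','w4')
im=cv2.imread('pics/s3.png');a=cv2.resize(im[170:300,290:450],None,fx=2.5,fy=2.5);b=cv2.imread('pics/w4.png')
o=np.zeros((384,800,3),np.uint8);o[:325,:400]=a;o[:300,400:]=cv2.resize(b,(400,300));cv2.imwrite('pics/c3.png',o)"
```

```text
t 6.65 pos [ 0.6541 -0.1534  0.076 ] yaw 13.13 F [-0.5  0.4 -1.5] w 0.013
shift now-axes cm [0.22 0.17 1.6 ] goal-axes [0.21 0.16 1.6 ] rot deg [-0.16  0.28  0.03]
```

View pics/c3.png

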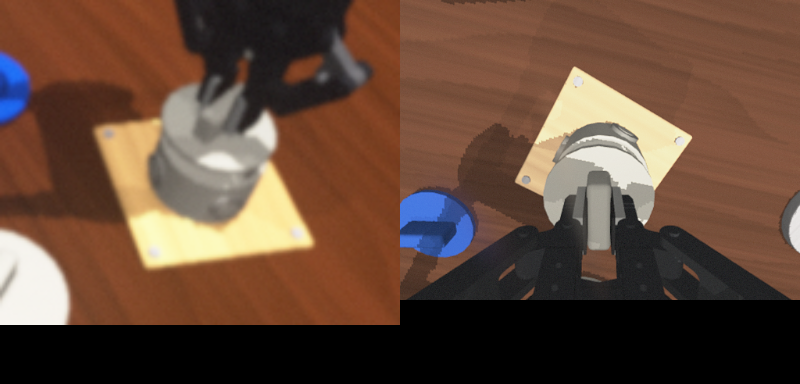

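The lid at (210,125) in the left crop hovers level above the round box, a little off centre as measured. Lowering with a correction.

Emit:
servo_tool(
  deltas=[0.3, 0.2, 0.4, -0.2, 0.3, 0, 0.1, 0.1, 0.4, 0, 0, 0, 0, 0, 0.3, 0, 0, 0, 0, 0, 0, 0, 0, 0],
)

```text
clock: 7.15
position: [0.6604, -0.156, 0.0657]
ee_rot: [0.001, 0.993, 0.114, 0.002]
contact_force: [-1.0, 0.7, -1.3]
width: 0.0127
```

```bash

python3 -c "
from h import *
to(.6565,-.1545,.059,13.1)"
```

```text
t 7.15 pos [ 0.6604 -0.156   0.0657] yaw 13.13 F [-1.   0.7 -1.3] w 0.0127
shift now-axes cm [-0.34 -0.24  0.67] goal-axes [-0.34 -0.24  0.67] rot deg [ 0.16 -0.21  0.03]
```

Emit:
servo_tool(
  deltas=[-0.3, -0.2, 0.1, 0.1, -0.2, 0, 0, 0, 0.2, 0, 0, 0, 0, 0, 0, 0, 0, 0],
)

```text
clock: 7.45
position: [0.6566, -0.1547, 0.0625]
ee_rot: [0.0, 0.993, 0.114, -0.0]
contact_force: [-0.1, -0.4, -0.6]
width: 0.0128
```

```bash

python3 -c "
from h import *
to(.6565,-.1545,.059,13.1)"
```

```text
t 7.45 pos [ 0.6566 -0.1547  0.0625] yaw 13.13 F [-0.1 -0.4 -0.6] w 0.0128
shift now-axes cm [-0.01 -0.02  0.35] goal-axes [-0.01 -0.02  0.35] rot deg [0.04 0.02 0.03]
```

Emit:
servo_tool(
  deltas=[0, 0, 0.2, 0, 0, 0, 0, 0, 0.2, 0, 0, 0, 0, 0, 0, 0, 0, 0],
)

```text
clock: 7.75
position: [0.6569, -0.1548, 0.0597]
ee_rot: [0.001, 0.993, 0.114, 0.0]
contact_force: [-1.2, -0.2, -0.3]
width: 0.0131
```

```bash

python3 -c "
from h import *
to(.6565,-.1545,.059,13.1)"
```

```text
t 7.75 pos [ 0.6569 -0.1548  0.0597] yaw 13.13 F [-1.2 -0.2 -0.3] w 0.0131
shift now-axes cm [-0.03 -0.04  0.07] goal-axes [-0.03 -0.04  0.07] rot deg [ 0.09 -0.04  0.03]
```

Emit:
servo_tool(
  deltas=[0, 0, 0.15, 0, 0, 0, 0, 0, 0.1, 0, 0, 0],
)

```text
clock: 7.95
position: [0.657, -0.1548, 0.0594]
ee_rot: [0.001, 0.993, 0.114, 0.001]
contact_force: [-1.9, 0.4, 4.6]
width: 0.0128
```

```bash

python3 -c "
from h import *
to(.6565,-.1545,.059,13.1)"
```

```text
t 7.95 pos [ 0.657  -0.1548  0.0594] yaw 13.13 F [-1.9  0.4  4.6] w 0.0128
shift now-axes cm [-0.04 -0.04  0.04] goal-axes [-0.04 -0.04  0.04] rot deg [ 0.12 -0.1   0.03]
```

The lid touched at z = 59.4 mm, exactly the seated height I predicted. Letting go and backing off.

Emit:
servo_tool(
  deltas=[0, 0, 0, 0, 0, 0, 0, 0, 0, 0, 0, 0, 0, 0, 0, 0, 0, 0, 0, 0, 0, 0, 0, 0, 0, 0, 0, 0, 0, 0],
  jaw=4.5,
)

```text
clock: 8.45
position: [0.6573, -0.1549, 0.0589]
ee_rot: [0.001, 0.993, 0.114, 0.001]
contact_force: [-0.6, -0.4, -0.4]
width: 0.0448
```

Emit:
servo_tool(
  deltas=[0, 0, -1, 0, 0, 0, 0, 0, -2, 0, 0, 0, 0, 0, -2, 0, 0, 0, 0, 0, -2, 0, 0, 0, 0, 0, -1, 0, 0, 0, 0, 0, 0, 0, 0, 0],
)

```text
clock: 9.05
position: [0.6571, -0.1548, 0.1434]
ee_rot: [0.001, 0.993, 0.114, 0.001]
contact_force: [-0.0, 0.1, -0.6]
width: 0.0449
```

```bash

python3 -c "
from h import *
to(.4789,.186,.13,13.4)
cap('wrist','w5')
im,W=world('w5')
m=(W[...,2]>.05)&(W[...,2]<.06)&(np.hypot(W[...,0]-.655,W[...,1]+.154)<.05)
A=np.c_[W[m][:,:2]-[.655,-.1545],np.ones(m.sum())];c=np.linalg.lstsq(A,W[m][:,2],rcond=None)[0];print('tilt deg',np.degrees(c[:2]),'z',c[2],cv2.minEnclosingCircle((W[m][:,:2]*1000).astype(np.float32)))"
```

```text
t 9.05 pos [ 0.6571 -0.1548  0.1434] yaw 13.13 F [-0.   0.1 -0.6] w 0.0449
shift now-axes cm [ -9.61 -37.24   1.25] goal-axes [ -9.43 -37.28   1.34] rot deg [ 0.11 -0.08 -0.27]
tilt deg [-0.23297988 -0.02175944] z 0.05531556773083576 ((654.697265625, -155.8331298828125), 37.07523727416992)
```

View pics/w5.png

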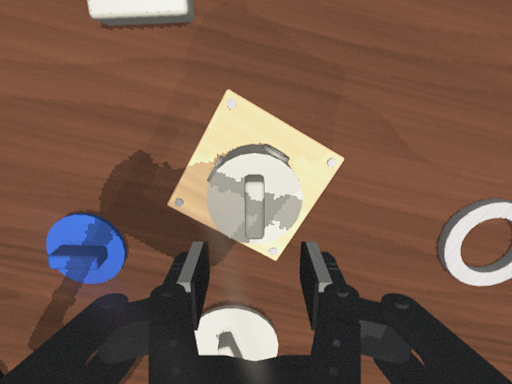

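The wrist view shows the round lid seated at (255,195). Its top is at 55 mm, it tilts about 0.2°, and its centre is within 1.5 mm. Next is the square lid.

Emit:
servo_tool(
  deltas=[-0.69, -2.66, 0, 0, 0, 0, -0.69, -2.66, 0, 0, 0, 0, -0.69, -2.66, 0, 0, 0, 0, -0.69, -2.66, 0, 0, 0, 0, -0.69, -2.66, 0, 0, 0, 0, -0.69, -2.66, 0, 0, 0, 0, -0.69, -2.66, 0, 0, 0, 0, -0.69, -2.66, 0, 0, 0, 0, -0.69, -2.66, 0, 0, 0, 0, -0.69, -2.66, 0, 0, 0, 0, -0.69, -2.66, 0, 0, 0, 0, -0.69, -2.66, 0, 0, 0, 0, -0.69, -2.66, 0, 0, 0, 0, -0.69, -2.66, 0, 0, 0, 0, 0, 0, 0, 0, 0, 0],
)

```text
clock: 10.6
position: [0.4607, 0.1973, 0.1269]
ee_rot: [-0.001, 0.994, 0.112, -0.014]
contact_force: [0.9, -0.8, -0.1]
width: 0.0451
```

```bash

python3 -c "
from h import *
to(.4789,.186,.10,13.4)"
```

```text
t 10.6 pos [0.4607 0.1973 0.1269] yaw 12.88 F [ 0.9 -0.8 -0.1] w 0.0451
shift now-axes cm [1.6  1.53 2.64] goal-axes [1.51 1.53 2.69] rot deg [-0.32  1.61 -0.53]
```

Emit:
servo_tool(
  deltas=[0.8, 0.77, 1.3, -0.16, 0.8, -0.26, 0.8, 0.77, 1.3, -0.16, 0.8, -0.26, 0, 0, 0, 0, 0, 0],
)

```text
clock: 10.9
position: [0.4782, 0.1856, 0.0981]
ee_rot: [0.001, 0.993, 0.119, -0.001]
contact_force: [-0.4, 0.1, 0.4]
width: 0.0451
```

```bash

python3 -c "
from h import *
to(.4789,.186,.016,13.4)"
```

```text
t 10.9 pos [0.4782 0.1856 0.0981] yaw 13.62 F [-0.4  0.1  0.4] w 0.0451
shift now-axes cm [ 0.09 -0.04  8.21] goal-axes [ 0.08 -0.03  8.21] rot deg [0.07 0.11 0.22]
```

Emit:
servo_tool(
  deltas=[0, 0, 2, 0, 0, 0, 0, 0, 2, 0, 0, 0, 0, 0, 1.5, 0, 0, 0, 0, 0, 0, 0, 0, 0],
)

```text
clock: 11.3
position: [0.4781, 0.1839, 0.0415]
ee_rot: [0.001, 0.993, 0.117, -0.002]
contact_force: [-0.2, 0.4, -0.1]
width: 0.0448
```

```bash

python3 -c "
from h import *
to(.4789,.186,.016,13.4)"
```

```text
t 11.3 pos [0.4781 0.1839 0.0415] yaw 13.44 F [-0.2  0.4 -0.1] w 0.0448
shift now-axes cm [ 0.14 -0.19  2.55] goal-axes [ 0.13 -0.19  2.55] rot deg [0.07 0.25 0.04]
```

Emit:
servo_tool(
  deltas=[0.1, -0.2, 0.8, 0, 0.2, 0, 0, 0, 0.9, 0, 0, 0, 0, 0, 0.4, 0, 0, 0, 0, 0, 0, 0, 0, 0],
)

```text
clock: 11.7
position: [0.4799, 0.1861, 0.0206]
ee_rot: [0.001, 0.993, 0.117, 0.001]
contact_force: [-0.9, -0.3, 0.5]
width: 0.0446
```

```bash

python3 -c "
from h import *
to(.4789,.186,.016,13.4)"
```

```text
t 11.7 pos [0.4799 0.1861 0.0206] yaw 13.39 F [-0.9 -0.3  0.5] w 0.0446
shift now-axes cm [-0.1  -0.01  0.46] goal-axes [-0.1  -0.01  0.46] rot deg [ 0.07 -0.09 -0.01]
```

Emit:
servo_tool(
  deltas=[-0.1, 0, 0.2, 0, 0, 0, 0, 0, 0.2, 0, 0, 0, 0, 0, 0, 0, 0, 0],
)

```text
clock: 12.0
position: [0.4794, 0.1861, 0.017]
ee_rot: [0.0, 0.993, 0.117, 0.002]
contact_force: [-0.1, 0.8, 0.2]
width: 0.045
```

Emit:
servo_tool(
  deltas=[0, 0, 0, 0, 0, 0, 0, 0, 0, 0, 0, 0, 0, 0, 0, 0, 0, 0, 0, 0, 0, 0, 0, 0, 0, 0, 0, 0, 0, 0, 0, 0, 0, 0, 0, 0, 0, 0, 0, 0, 0, 0],
  jaw=0.5,
  grip_force=50,
)

```text
clock: 12.7
position: [0.4798, 0.1862, 0.0175]
ee_rot: [0.0, 0.993, 0.117, 0.002]
contact_force: [-0.2, -0.3, 1.1]
width: 0.0132
```

```bash

python3 -c "
from h import *
to(.4789,.186,.016,13.4)
cap('wrist','w6')"
```

```text
t 12.7 pos [0.4798 0.1862 0.0175] yaw 13.41 F [-0.2 -0.3  1.1] w 0.0132
shift now-axes cm [-0.09 -0.    0.15] goal-axes [-0.09 -0.    0.15] rot deg [ 0.07 -0.25  0.01]
```

View pics/w6.png

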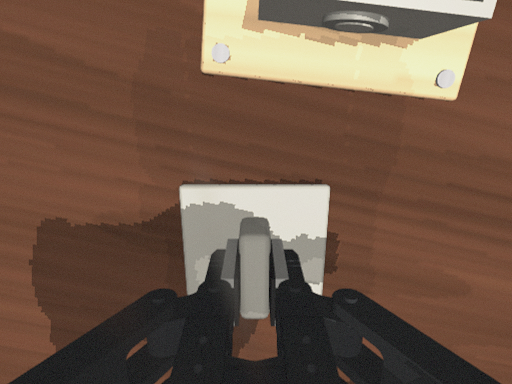

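The square lid's bar at (255,268) is gripped. Lifting and turning 6° to match the box.

Emit:
servo_tool(
  deltas=[0, 0, -1.5, 0, 0, 0, 0, 0, -2, 0, 0, 0, 0, 0, -2, 0, 0, 0, 0, 0, -2, 0, 0, 0, 0, 0, -2, 0, 0, 0, 0, 0, -1, 0, 0, 3, 0, 0, 0, 0, 0, 3, 0, 0, 0, 0, 0, 0],
)

```text
clock: 13.55
position: [0.4781, 0.1858, 0.1257]
ee_rot: [0.001, 0.998, 0.063, 0.001]
contact_force: [0.7, 0.1, -1.3]
width: 0.0129
```

```bash

python3 -c "
from h import *
to(.6275,.179,.11,7.4)"
```

```text
t 13.55 pos [0.4781 0.1858 0.1257] yaw 7.2 F [ 0.7  0.1 -1.3] w 0.0129
shift now-axes cm [14.74  2.55  1.59] goal-axes [14.73  2.6   1.57] rot deg [ 0.07 -0.06 -0.2 ]
```

Emit:
servo_tool(
  deltas=[1.5, 0.26, 0, 0, 0, 0, 1.5, 0.26, 0, 0, 0, 0, 1.5, 0.26, 0, 0, 0, 0, 1.5, 0.26, 0, 0, 0, 0, 1.5, 0.26, 0, 0, 0, 0, 1.5, 0.26, 0, 0, 0, 0, 1.5, 0.26, 0, 0, 0, 0, 1.5, 0.26, 0, 0, 0, 0, 1.4, 0.26, 0, 0, 0, 0, 1, 0.26, 0, 0, 0, 0, 0, 0, 0, 0, 0, 0],
)

```text
clock: 14.65
position: [0.6427, 0.1758, 0.1183]
ee_rot: [0.001, 0.998, 0.065, -0.0]
contact_force: [0.7, -0.3, -1.0]
width: 0.0126
```

```bash

python3 -c "
from h import *
to(.6275,.179,.09,7.4)"
```

```text
t 14.65 pos [0.6427 0.1758 0.1183] yaw 7.49 F [ 0.7 -0.3 -1. ] w 0.0126
shift now-axes cm [-1.46 -0.53  2.83] goal-axes [-1.46 -0.52  2.83] rot deg [0.15 0.05 0.09]
```

Emit:
servo_tool(
  deltas=[-0.73, -0.26, 1.4, 0, 0, 0, -0.73, -0.26, 1.4, 0, 0, 0, 0, 0, 0, 0, 0, 0],
)

```text
clock: 14.95
position: [0.6276, 0.1784, 0.0884]
ee_rot: [0.001, 0.998, 0.065, -0.001]
contact_force: [-0.6, -0.8, -0.2]
width: 0.0125
```

```bash

python3 -c "
from h import *
to(.6275,.179,.07,7.4)
cap('wrist','w7')"
```

```text
t 14.95 pos [0.6276 0.1784 0.0884] yaw 7.47 F [-0.6 -0.8 -0.2] w 0.0125
shift now-axes cm [ 0.01 -0.07  1.84] goal-axes [ 0.   -0.06  1.84] rot deg [0.15 0.17 0.07]
```

View pics/w7.png

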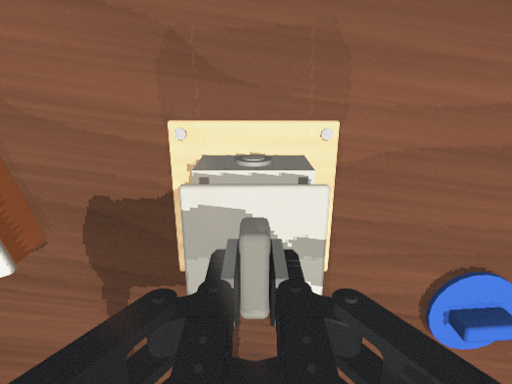

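The lid's edges run parallel to the box and it is centred at column 255, matching the box's 195–313. Lowering.

Emit:
servo_tool(
  deltas=[0, -0.06, 0.8, 0, 0, 0, 0, 0, 0.6, 0, 0, 0, 0, 0, 0.3, 0, 0, 0, 0, 0, 0, 0, 0, 0],
)

```text
clock: 15.4
position: [0.6308, 0.1792, 0.0732]
ee_rot: [0.001, 0.998, 0.065, 0.002]
contact_force: [0.1, -0.7, -0.3]
width: 0.0128
```

```bash

python3 -c "
from h import *
to(.6275,.179,.0595,7.4)"
```

```text
t 15.4 pos [0.6308 0.1792 0.0732] yaw 7.49 F [ 0.1 -0.7 -0.3] w 0.0128
shift now-axes cm [-0.33 -0.03  1.37] goal-axes [-0.33 -0.03  1.37] rot deg [ 0.15 -0.21  0.09]
```

Emit:
servo_tool(
  deltas=[-0.33, 0, 0.4, 0.1, -0.2, 0, 0, 0, 0.4, 0, 0, 0, 0, 0, 0.1, 0, 0, 0, 0, 0, 0, 0, 0, 0],
)

```text
clock: 15.8
position: [0.6277, 0.1786, 0.0639]
ee_rot: [0.0, 0.998, 0.065, 0.0]
contact_force: [-0.0, -0.6, -0.7]
width: 0.013
```

```bash

python3 -c "
from h import *
to(.6275,.179,.0595,7.4)"
```

```text
t 15.8 pos [0.6277 0.1786 0.0639] yaw 7.48 F [-0.  -0.6 -0.7] w 0.013
shift now-axes cm [-0.01 -0.04  0.44] goal-axes [-0.01 -0.04  0.44] rot deg [ 0.05 -0.05  0.08]
```

Emit:
servo_tool(
  deltas=[0, 0, 0.2, 0, 0, 0, 0, 0, 0.2, 0, 0, 0, 0, 0, 0.1, 0, 0, 0, 0, 0, 0.1, 0, 0, 0],
)

```text
clock: 16.2
position: [0.628, 0.1787, 0.0596]
ee_rot: [0.0, 0.998, 0.065, 0.001]
contact_force: [-2.0, -1.1, 7.7]
width: 0.0128
```

```bash

python3 -c "
from h import *
to(.6275,.179,.0595,7.4)"
```

```text
t 16.2 pos [0.628  0.1787 0.0596] yaw 7.49 F [-2.  -1.1  7.7] w 0.0128
shift now-axes cm [-0.05 -0.04  0.  ] goal-axes [-0.05 -0.04  0.01] rot deg [ 0.05 -0.13  0.09]
```

Contact at 59.6 mm means it is seated. Releasing and retreating.

Emit:
servo_tool(
  deltas=[0, 0, 0, 0, 0, 0, 0, 0, 0, 0, 0, 0, 0, 0, 0, 0, 0, 0, 0, 0, 0, 0, 0, 0, 0, 0, 0, 0, 0, 0],
  jaw=4.5,
)

```text
clock: 16.7
position: [0.6285, 0.1788, 0.0597]
ee_rot: [0.0, 0.998, 0.065, 0.002]
contact_force: [-0.4, -0.3, 0.1]
width: 0.0451
```

Emit:
servo_tool(
  deltas=[0, 0, -1, 0, 0, 0, 0, 0, -2, 0, 0, 0, 0, 0, -2, 0, 0, 0, 0, 0, -2, 0, 0, 0, 0, 0, -2, 0, 0, 0, 0, 0, -2, 0, 0, 0, -2, 0, 0, 0, 0, 0, -3, 0, 0, 0, 0, 0, -3, 0, 0, 0, 0, 0, -2, 0, 0, 0, 0, 0, 0, 0, 0, 0, 0, 0],
)

```text
clock: 17.8
position: [0.5278, 0.1656, 0.1804]
ee_rot: [-0.0, 0.998, 0.065, 0.005]
contact_force: [0.6, 0.2, 0.0]
width: 0.0452
```

```bash

python3 -c "
from h import *
cap('wrist','w8');cap('side','s8');cap('top','t8')
for tag,x,y in [('w8',.6265,.179),('t8',.6265,.179),('t8',.655,-.1545),('s8',.6265,.179),('s8',.655,-.1545)]:
  im,W=world(tag)
  m=(W[...,2]>.047)&(W[...,2]<.062)&(np.hypot(W[...,0]-x,W[...,1]-y)<.06)
  if m.sum()<20: print(tag,m.sum());continue
  A=np.c_[W[m][:,:2]-[x,y],np.ones(m.sum())];c=np.linalg.lstsq(A,W[m][:,2],rcond=None)[0];print(tag,'tilt',np.degrees(c[:2]).round(2),'z',c[2].round(4),cv2.minAreaRect((W[m][:,:2]*1000).astype(np.float32)),m.sum())
to(.5,0,.2,0)
cv2.imwrite('pics/c8.png',cv2.resize(cv2.imread('pics/s8.png')[90:290,220:440],None,fx=2.7,fy=2.7))"
```

```text
w8 tilt [-0.08  0.  ] z 0.0552 ((626.4679565429688, 178.1668701171875), (73.12014770507812, 74.1656723022461), 7.541390419006348) 8166
t8 tilt [0.39 0.24] z 0.0555 ((627.0457153320312, 178.544189453125), (75.48572540283203, 74.0836410522461), 7.291661739349365) 733
t8 tilt [ 0.53 -0.19] z 0.0553 ((655.3597412109375, -154.7654266357422), (72.80125427246094, 72.7396240234375), 17.61116600036621) 884
s8 tilt [1.05 1.  ] z 0.0544 ((625.7000732421875, 176.40655517578125), (74.91666412353516, 75.78539276123047), 7.51584529876709) 575
s8 tilt [0.73 0.36] z 0.0546 ((654.410888671875, -157.2449951171875), (73.25465393066406, 72.86322784423828), 21.630292892456055) 1013
t 17.95 pos [0.5318 0.166  0.1802] yaw 7.45 F [ 0.3 -0.7  0.2] w 0.045
shift now-axes cm [-5.28 16.05 -2.05] goal-axes [-3.18 16.6  -1.98] rot deg [-0.03 -0.82  7.45]
```

View pics/c8.png

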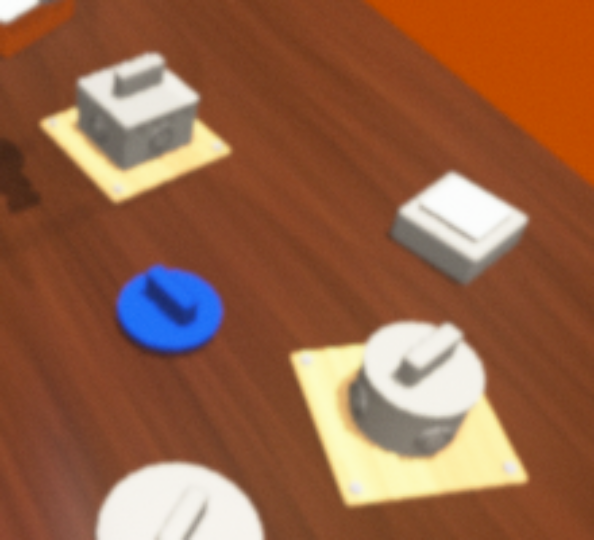

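View pics/t8.png

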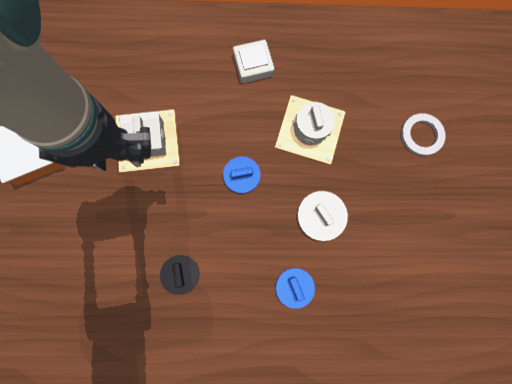

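Both lids sit fully down and level: square at crop (138,90), round at (425,365). The gripper is clear and empty, so I'm handing in.

```bash
python3 -c "
from rig import manip
print(manip.sign_off())"
```

```text
the job is handed in; nothing more can be done
None
```

Both lids are on their boxes, released, and the job was handed in at about 18 s of the 51 s allowed. I put the 74 mm grey round lid on the round box first. Then I put the square lid on the square box, turned 6° to line up with its sides.

**Seating:** each lid met its rim at the height I predicted, with light contact of about 5 N and 8 N. Wrist views after release put both tops at 55 mm, with tilt of 0.2° or less and centres within about 1.5 mm.

**Disagreement:** the top and side cameras also put both tops at about 55 mm, but read tilts of about 0.5–1°. The blurred side view gave the largest figures. It also put the centres up to about 3 mm off. I take these as measurement error, since both lids look level and flush in the enlarged picture.

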